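Sieve the bottle caps out of the fruit

TASK

Plastic bottle caps have got in among the lemon and lime in the sieve basket. Lift the basket by its handle, hold it above the baking tin and shake it side to side, keeping it level and without touching the caps with the gripper, until all five caps have dropped into the tin and only the fruit is left in the basket. Then set the basket gently back down on the chopping board, and leave the mug and the food tin at the back where they are.

Things in the scene. Friction and masses are not known exactly. Their poses are not given: they have to be found in the camera images.
- sieve: sheet-aluminium sieve basket with a fixed carrying handle, 200 x 160 mm (its x, y), 162 mm high over the handle, about 0.35 kg plus 0.2 kg of contents. Origin: centre of the underside of its four 16 mm rubber feet; z up, x along the handle bar. Walls end at height 72 mm, the floor is at 22 mm
- grip (a point): middle of the sieve's wooden handle bar, 150 mm above the sieve's origin; the bar runs along the sieve's x, 100 mm long, 18 mm wide (y), 24 mm high, flat sides; pinch it from above across its width
- floor (a point): centre of the sieve's 180 x 148 mm inner floor: three flat strips 24 mm wide along x (centres y = -62, 0, +62 mm) with two full-length open slots 38 mm wide between (centres y = -31, +31 mm). A cap lies still on a strip (friction about 0.23) and drops through when its centre gets over a slot; short sharp strokes along y, over about 4 m/s2, slide it there
- board: brown wooden chopping board, fixed, 210 x 300 mm (its x, y), 22 mm thick; origin: centre of its underside. The sieve stands on it at the start
- tin: square dark baking tin, fixed, 260 x 260 mm, walls 50 mm high (rim to 54 mm) and 4 mm thick, open on top; origin: centre of its underside
- lemon: yellow lemon, 71 x 53 x 51 mm, lying part-sunk in one of the sieve's slots, too wide to pass; origin on its skin, at first 3 to 8 mm below the sieve's floor; it turns with the fruit
- lime: green lime, 60 x 48 x 48 mm, part-sunk in the other slot, too wide to pass; origin on its skin, at first 8 to 11 mm below the sieve's floor; it turns with the fruit
- mug: beige mug standing loose at the back of the worktop, 78 x 113 x 100 mm high, a bystander; origin: centre of its underside
- food_tin: small closed food tin standing loose at the back, 75 mm diameter, 58 mm high, a bystander; origin: centre of its underside
- cap_blue: blue plastic bottle cap, a disc 30 mm in diameter and 13 mm high, 12 g, at first flat on a strip of the sieve's floor; origin: centre of the face that is underneath at the start
- cap_green: green plastic bottle cap, a disc 30 mm in diameter and 13 mm high, 12 g, at first flat on a strip of the sieve's floor; origin: centre of the face that is underneath at the start
- cap_red: red plastic bottle cap, a disc 30 mm in diameter and 13 mm high, 12 g, at first flat on a strip of the sieve's floor; origin: centre of the face that is underneath at the start
- cap_white: white plastic bottle cap, a disc 30 mm in diameter and 13 mm high, 12 g, at first flat on a strip of the sieve's floor; origin: centre of the face that is underneath at the start
- cap_orange: orange plastic bottle cap, a disc 30 mm in diameter and 13 mm high, 12 g, at first flat on a strip of the sieve's floor; origin: centre of the face that is underneath at the start

How it is judged (in metres and radians):
On the way, in this order (a step that is already met when the one before it is completed fails the run):
1. the basket is held above the baking tin, clear of it, with its centre within 80 mm of the tin's centre each way (x of sieve in the frame of tin between -0.08 and 0.08 m and y of sieve in the frame of tin between -0.08 and 0.08 m and z of sieve in the frame of tin above 0.04 m), for 0.2 s.
2. all five caps lie in the tin and both fruit are still in the basket (x of cap_blue in the frame of tin between -0.13 and 0.13 m and y of cap_blue in the frame of tin between -0.13 and 0.13 m and z of cap_blue in the frame of tin between -0.01 and 0.05 m and x of cap_green in the frame of tin between -0.13 and 0.13 m and y of cap_green in the frame of tin between -0.13 and 0.13 m and z of cap_green in the frame of tin between -0.01 and 0.05 m and x of cap_red in the frame of tin between -0.13 and 0.13 m and y of cap_red in the frame of tin between -0.13 and 0.13 m and z of cap_red in the frame of tin between -0.01 and 0.05 m and x of cap_white in the frame of tin between -0.13 and 0.13 m and y of cap_white in the frame of tin between -0.13 and 0.13 m and z of cap_white in the frame of tin between -0.01 and 0.05 m and x of cap_orange in the frame of tin between -0.13 and 0.13 m and y of cap_orange in the frame of tin between -0.13 and 0.13 m and z of cap_orange in the frame of tin between -0.01 and 0.05 m and x of lemon in the frame of sieve between -0.09 and 0.09 m and y of lemon in the frame of sieve between -0.074 and 0.074 m and z of lemon in the frame of sieve between 0 and 0.09 m and x of lime in the frame of sieve between -0.09 and 0.09 m and y of lime in the frame of sieve between -0.074 and 0.074 m and z of lime in the frame of sieve between 0 and 0.09 m), for 0.2 s.
At the end, for the whole second after the job is handed in: the basket stands upright (within 0.06 rad) and still on the board, its centre within 60 mm (board's x) and 100 mm (board's y) of the board's centre, with the lemon and the lime in it, and all five caps lie inside the baking tin (all of step 2 and x of sieve in the frame of board between -0.06 and 0.06 m and y of sieve in the frame of board between -0.1 and 0.1 m and z of sieve in the frame of board between 0.015 and 0.03 m and angle between sieve's own z axis and vertical below 0.06 rad and linear speed of sieve below 0.02 m/s); the robot touches nothing.
It fails at once if the basket is tilted by more than 0.2 rad (angle between sieve's own z axis and vertical above 0.2 rad).
It fails at once if the gripper touches a cap (contact force between the fingers and cap_blue above 0.3 N or contact force between the fingers and cap_green above 0.3 N or contact force between the fingers and cap_red above 0.3 N or contact force between the fingers and cap_white above 0.3 N or contact force between the fingers and cap_orange above 0.3 N).
It fails at once if the basket is dropped or banged down (moving faster than 0.35 m/s within 15 mm of standing on the board) (z of sieve in the frame of board below 0.0365 m and linear speed of sieve above 0.35 m/s).
It fails at once if the mug or the food tin is displaced by more than 30 mm (distance of any of mug, food_tin from where it was at the start of the episode above 0.03 m).
It also fails if it takes over 48 s, if anything falls off the work surface, if the arm or the gripper's body presses on something with over 40 N, if the wrist force passes 120 N, or if a joint passes its speed limit or range.

ROBOT

A 6-joint arm with a two-finger parallel gripper is mounted at the origin on a cart in front of the work surface, level with it; the furniture and walls round the work are solid. World frame = base frame: x ahead of the robot, y to its left, z up, the work surface at z = 0. Lengths are in mm, angles in rad, forces in N, time in s.
With the tool pointing down it reaches from about 400 to 825 mm from the base axis. Payload 7 kg.
Tool frame: the origin (TCP) lies on the centre line of the jaws, within the pads' length; the fingertips stand 14 mm ahead of it and the grasp point (between the pads) lies 5 mm behind it (ctrl.tips_ahead is the distance from the TCP to the fingertips, in mm); z points along the fingers, y is the line along which they close (so a half turn about z gives the same grasp; the last joint's range is limited). The gripper opens to 85 mm and grips with 20 to 120 N. Pads are 22 mm wide; open, the fingers measure 114 mm over their backs; the gripper's body (76 mm by 85 mm) begins 54 mm behind the grasp point. The pads swing forward as they close: fully open they stand 13 mm farther back than shut.
Start: joints at [-1.03, 0.359, 0.012, 0, -1.224, -0.288], TCP at [168.802, -653.53, 245.302] pointing down, gripper open.
Joint ranges: [-3.07, 3.07], [-1.43, 2.12], [-1.02, 1.25], [-3.03, 1.67], [-3.05, -0], [-3.03, 3.03]. Speed limits (rad/s): [2.39, 2.39, 3.01, 3.14, 3.14, 3.14].

INTERFACE

Orientations are given as a rotation vector (axis times angle).
In Python, from plant import ctrl gives the robot as it stands.
- The arm moves only by the tool inch_along, called after "Call:" in YAML: its name, and indented under it one key for each argument. Schema: {"type":"object","properties":{"moves":{"type":"object","properties":{"motion":{"type":"array","items":{"type":"array","items":{"type":"number"},"minItems":4,"maxItems":4},"minItems":1,"maxItems":10}},"additionalProperties":false,"required":["motion"]},"jaw":{"type":"number"},"clamp_n":{"type":"number"},"only":{"type":"string"},"quiet":{"type":"boolean"},"lines":{"type":"string"}},"required":["moves"],"additionalProperties":false}. moves is an object whose key "motion" holds a list of rows, 1 to 10 of them, each of 4 numbers: dx, dy, dz in mm, then a turn about the tool's z in rad; each row is the pose to reach, as a shift and turn from the pose commanded when the call began, along the tool's axes at that moment; what a row does not reach only later rows make up. A row lasts 1/10 s, in which the tool goes at most 50 mm and 0.15 rad, less where a joint would pass 70% of its speed; a pose out of reach is approached as far as the arm can. jaw is the opening from 0.0 (shut) to 1.0 (fully open), set as the call begins (left out keeps the last). The fingers move at their own pace and stop on an object; clamp_n is the grip in N (left out, the last holds). Time passes only in rows, so rows that do not move let the fingers close. The tool returns the time, the measured TCP pose, the force, the opening and the grip force at its end. only (a regular expression) keeps the lines of the reply that match it, lines (a string "A,B") keeps lines A to B, and quiet returns only ok. Input that does not fit is refused with a message, and nothing moves.
- ctrl.observe(): the state, without advancing time (a new reading comes with each control period).
- ctrl.snapshot(name): name is "scene" or "side" or "wrist"; returns (picture, depth): 420x560x3 uint8, blue, green, red; 420x560 float32, mm along the optical axis (not along the pixel's ray), 0 where there is no reading.
- ctrl.camera_params(name): a dict with "fov_y" (degrees; the focal length in pixels is half the picture's height over the tangent of half this angle, whatever the lens; pixels are square), "cx", "cy" (the principal point, pixels), "origin" and "attitude" of the camera in the world; the wrist camera has in their place "T_tool_cam" (4x4, takes a point from camera to tool coordinates, whose origin is the TCP and whose axes are the flange's). Camera axes: x right, y up, looking along -z (the intrinsics and any distortion apply to the point x, -y, -z); pixel columns grow to the right and rows downward; lengths in mm; the calibration is good to about 2 mm. The wrist camera is an equidistant fisheye: a pixel r from the principal point sees the ray r / f radians off the axis. A picture is of the moment at which its call begins: read the wrist's pose just before it. camera_params takes no time and is no camera call.
- ctrl.sign_off(): hands the job in; it is judged then, once.
The state is a dict: "time": time; "q": joint angles; "qd": joint speeds; "effort": joint torques, N m; "position": TCP position; "tool_rot": TCP orientation; "contact_force": force on the tool from outside, world axes, zero at the start; "wrist_torque": the same for the moment, N m; "grip_width": opening from 0.0 (shut) to 1.0 (fully open); "finger_force": force on a finger pad.
Only numpy, scipy, OpenCV 4.12 (cv2) and the standard library are available. Lean on these libraries where they do the work, as an engineer would, in place of code of your own. Each camera call takes 0.05 s, during which the arm holds its last target. There are 200 camera calls.

## Working session

There is one attempt and no reset: what is moved stays moved. The work goes in short steps, Python scripts to look and compute and a tool call to move; the robot and the scene stay as the last step left them, time stands still between calls to the robot, and variables do not carry over. Pictures are saved under pics/ and viewed, at most 10 in all, crops included, and the job is handed in when it is done.

```bash
ls; mkdir -p pics
```

Create h.py:
```python
import numpy as np, cv2
from scipy.spatial.transform import Rotation as R
from plant import ctrl
```

Run:
```python
from h import *
for n in("scene","side"):
    p=ctrl.camera_params(n);print(n,p)
    im,d=ctrl.snapshot(n);cv2.imwrite(f"pics/{n}0.png",im);np.save(f"{n}0.npy",d)
print(ctrl.camera_params("wrist"))
print(ctrl.observe())
```

```text
pics
plant.py
scene {'fov_y': 50.18769384021354, 'cx': 287.7882074906526, 'cy': 208.31351482403954, 'origin': array([ 10.45542049, 396.45425891, 869.44492373]), 'attitude': array([ 0.41495722, -0.8399195 , -2.09614864])}
side {'fov_y': 52.01828391789852, 'cx': 279.1025053571165, 'cy': 207.83700801044503, 'origin': array([  45.96071022, -988.59045388,  746.92140039]), 'attitude': array([ 1.02162422, -0.27606734, -0.43304295])}
{'fov_y': 65.70646984690485, 'cx': 278.92606882792666, 'cy': 207.4201858580361, 'T_tool_cam': array([[-1.24449108e-03,  9.51389884e-01,  3.07986591e-01,
         7.92007818e+01],
       [ 9.99998752e-01,  8.84181280e-04,  1.30943492e-03,
         1.59100928e-01],
       [ 9.73467157e-04,  3.07987836e-01, -9.51389797e-01,
        -1.27422558e+02],
       [ 0.00000000e+00,  0.00000000e+00,  0.00000000e+00,
         1.00000000e+00]])}
{'time': 0.1, 'q': array([-1.02985646e+00,  3.59316918e-01,  1.11525977e-02, -3.18462750e-04,
       -1.22410032e+00, -2.88086602e-01]), 'qd': array([ 0.00067781, -0.00154464,  0.00224994,  0.00168451, -0.00078984,
        0.00081452]), 'effort': array([-1.48885356e-03, -5.84766161e+01,  2.94111407e+01,  6.95447132e+00,
       -3.14580924e-03, -7.57076151e-06]), 'position': array([ 168.73030152, -653.14595926,  244.45541915]), 'tool_rot': array([ 3.95914702e-01, -3.11622484e+00, -2.30029770e-03]), 'contact_force': array([-0.29669936,  0.25059489, -0.02095267]), 'wrist_torque': array([0.0502532 , 0.04306476, 0.02342994]), 'finger_force': 0.0, 'grip_width': 1.0013128225074335}
```

View pics/scene0.png

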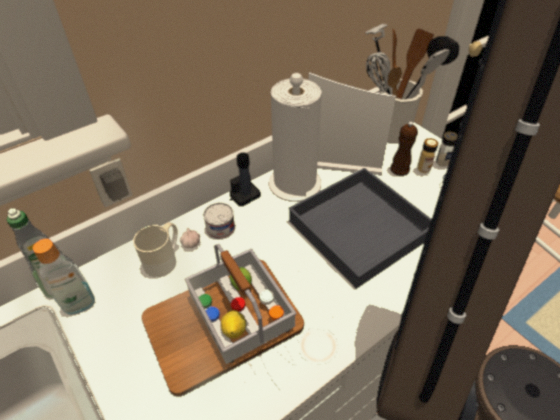

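View pics/side0.png

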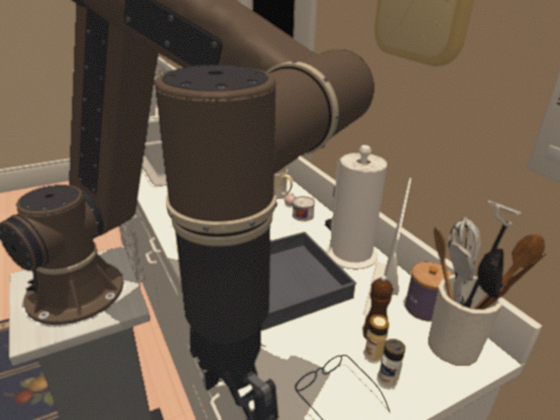

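The scene view shows the basket near (240,300), with its handle bar from about (224,252) to (250,290), the board around (220,320), and the tin near (360,225) with corners (290,215), (365,172), (435,222) and (357,278). The mug is at (155,248) and the food tin at (219,218). In the side view the arm hides the basket.

Add to h.py:
```python
def cam(n):
    p=ctrl.camera_params(n); f=210/np.tan(np.radians(p["fov_y"])/2)
    return p,f,R.from_rotvec(p["attitude"]).as_matrix()
def cloud(n,d):
    p,f,A=cam(n); v,u=np.mgrid[:420,:560]
    c=np.stack([(u-p["cx"])/f*d,-(v-p["cy"])/f*d,-d],-1)
    return c@A.T+p["origin"]
def cast(n,uv,z):
    p,f,A=cam(n); uv=np.atleast_2d(uv).astype(float)
    r=np.c_[(uv[:,0]-p["cx"])/f,-(uv[:,1]-p["cy"])/f,-np.ones(len(uv))]@A.T
    return p["origin"]+r*((z-p["origin"][2])/r[:,2])[:,None]
def rect(P):
    (c,s,a)=cv2.minAreaRect(P[:,:2].astype(np.float32)); return np.round(c,1),np.round(s,1),round(a,1)
```

Run:
```python
from h import *
np.set_printoptions(precision=1,suppress=True)
im=cv2.imread("pics/scene0.png"); d=np.load("scene0.npy"); P=cloud("scene",d)
hsv=cv2.cvtColor(im,cv2.COLOR_BGR2HSV); H,S,V=cv2.split(hsv)
roi=np.zeros((420,560),bool); roi[240:370,180:310]=1
# handle
m=roi&(P[...,2]>138)&(d>0)&(H<16)&(S>100)
Q=P[m]; print("handle",len(Q),rect(Q),Q[:,2].min(),np.percentile(Q[:,2],95))
v,u=np.nonzero(m);print(u.min(),u.max(),v.min(),v.max())
# rim
m=roi&(abs(P[...,2]-94)<6)&(S<80)&(d>0);Q=P[m];print("rim",len(Q),rect(Q),Q[:,2].mean())
# board
m=np.zeros_like(roi);m[250:400,130:310]=1
m&=(abs(P[...,2]-22)<8)&(S>100)&(H<20);Q=P[m];print("board",len(Q),rect(Q),Q[:,2].mean())
# tin
m=np.zeros_like(roi);m[160:290,280:440]=1
m&=(V<100)&(P[...,2]<70)&(P[...,2]>-10)&(d>0);m=cv2.morphologyEx(m.astype(np.uint8),cv2.MORPH_OPEN,np.ones((3,3)))>0
Q=P[m];print("tin",len(Q),rect(Q),rect(Q[Q[:,2]>42]),np.percentile(Q[:,2],98))
for n,h in(("orange",(8,16)),("blue",(105,125)),("green",(60,90)),("yellow",(24,32)),("lime",(33,50))):
    m=roi&(H>=h[0])&(H<=h[1])&(S>150)&(V>100)&(P[...,2]>30)&(P[...,2]<110);Q=P[m];print(n,len(Q),np.median(Q,0) if len(Q) else "")
for n,uv in(("mug",(155,250)),("food",(219,212))): print(n,P[uv[1],uv[0]])
```

```text
handle 460 (array([443.9, 175.5]), array([ 18.8, 146.1]), 83.1) 139.58643543448773 184.00226743541361
221 258 251 320
rim 1126 (array([467.7, 172.8]), array([160. , 197.5]), 83.1) 91.66041737009496
board 6762 (array([482.5, 210.5]), array([297.7, 210.1]), 82.2) 19.524704440055647
tin 9804 (array([ 497.2, -273.7]), array([397.8, 263.7]), 88.9) (array([ 496.4, -271.5]), array([393.7, 261.8]), 89.0) 53.35018590584649
orange 170 [409.  123.4  55.4]
blue 92 [486.  226.1  55.5]
green 0 
yellow 207 [431.9 209.   84. ]
lime 61 [514.4 125.1  73.3]
mug [673.  254.8  97.1]
food [725.   65.5  51.9]
```

Run:
```python
from h import *
np.set_printoptions(precision=3,suppress=True)
im=cv2.imread("pics/scene0.png"); d=np.load("scene0.npy"); P=cloud("scene",d)
H,S,V=cv2.split(cv2.cvtColor(im,cv2.COLOR_BGR2HSV))
m=np.zeros((420,560),bool); m[245:300,215:262]=1
m&=(P[...,2]>176)&(P[...,2]<195)&(H<16)&(S>80)
n,l,st,c=cv2.connectedComponentsWithStats(m.astype(np.uint8)); print(st[1:],); k=1+st[1:,4].argmax()
Q=P[l==k]; print("handle top",rect(Q),np.median(Q[:,2]))
m=np.zeros_like(m);m[160:290,280:440]=1
m&=(V<100)&(d>0)&(P[...,1]>-420)&(P[...,0]<660)&(P[...,0]>330)&(P[...,2]<62)&(P[...,2]>44)
Q=P[m];h,x,y=np.histogram2d(Q[:,0],Q[:,1],bins=[np.arange(330,670,10),np.arange(-430,-60,10)])
print("x",[(a,b) for a,b in zip(x,h.sum(1).astype(int))]);print("y",[(a,b) for a,b in zip(y,h.sum(0).astype(int))])
print(cast("scene",[(290,215),(363,171),(357,279),(434,225)],54))
print(R.from_rotvec(ctrl.observe()["tool_rot"]).as_matrix())
```

```text
[[221 251  29  41 413]]
handle top (array([469.2, 172.4]), array([18.8, 99.3]), 83.2) 182.051050734368
x [(np.int64(330), np.int64(0)), (np.int64(340), np.int64(0)), (np.int64(350), np.int64(0)), (np.int64(360), np.int64(84)), (np.int64(370), np.int64(221)), (np.int64(380), np.int64(20)), (np.int64(390), np.int64(28)), (np.int64(400), np.int64(27)), (np.int64(410), np.int64(26)), (np.int64(420), np.int64(21)), (np.int64(430), np.int64(24)), (np.int64(440), np.int64(25)), (np.int64(450), np.int64(23)), (np.int64(460), np.int64(24)), (np.int64(470), np.int64(22)), (np.int64(480), np.int64(23)), (np.int64(490), np.int64(24)), (np.int64(500), np.int64(20)), (np.int64(510), np.int64(22)), (np.int64(520), np.int64(21)), (np.int64(530), np.int64(19)), (np.int64(540), np.int64(21)), (np.int64(550), np.int64(17)), (np.int64(560), np.int64(21)), (np.int64(570), np.int64(19)), (np.int64(580), np.int64(23)), (np.int64(590), np.int64(22)), (np.int64(600), np.int64(19)), (np.int64(610), np.int64(19)), (np.int64(620), np.int64(172)), (np.int64(630), np.int64(1)), (np.int64(640), np.int64(0)), (np.i
[... 663 characters left out ...]
nt64(-230), np.int64(21)), (np.int64(-220), np.int64(17)), (np.int64(-210), np.int64(22)), (np.int64(-200), np.int64(16)), (np.int64(-190), np.int64(23)), (np.int64(-180), np.int64(19)), (np.int64(-170), np.int64(21)), (np.int64(-160), np.int64(19)), (np.int64(-150), np.int64(21)), (np.int64(-140), np.int64(23)), (np.int64(-130), np.int64(21)), (np.int64(-120), np.int64(23)), (np.int64(-110), np.int64(24)), (np.int64(-100), np.int64(22)), (np.int64(-90), np.int64(144)), (np.int64(-80), np.int64(214))]
[[ 607.172  -67.861   54.   ]
 [ 615.304 -326.194   54.   ]
 [ 367.051  -67.301   54.   ]
 [ 367.921 -324.794   54.   ]]
[[-0.968 -0.25  -0.   ]
 [-0.25   0.968  0.001]
 [ 0.     0.001 -1.   ]]
```

Call:
inch_along:
  moves: {"motion": [[-196, 158, 0, 0.15], [-392, 316, 0, 0.3], [-392, 316, 0, 0.372], [-392, 316, 0, 0.372], [-392, 316, 0, 0.372], [-392, 316, 0, 0.372], [-392, 316, 0, 0.372], [-392, 316, 0, 0.372], [-392, 316, 0, 0.372], [-392, 316, 0, 0.372]]}
  jaw: 1.0

```text
time: 1.1
position: [466.1, -252.9, 245.3]
tool_rot: [0.187, 3.136, 0.0]
contact_force: [0.6, -1.1, 0.4]
grip_width: 1.002
finger_force: 0.0
```

Run:
```python
from h import *
o=ctrl.observe();T=R.from_rotvec(o["tool_rot"]).as_matrix();D=np.array([469,172,245])-o["position"];print(o["time"],T.T@D,T.round(3),o["q"].round(2))
```

```text
1.1 [4.75575491e+01 4.22199289e+02 3.56681249e-01] [[-0.993  0.119  0.   ]
 [ 0.119  0.993  0.   ]
 [-0.     0.    -1.   ]] [-0.13  0.12 -0.31 -0.   -1.15 -1.56]
```

Call:
inch_along:
  moves: {"motion": [[5, 45, 0, 0], [11, 95, 0, 0], [17, 145, 0, 0], [22, 195, 0, 0], [28, 245, 0, 0], [34, 295, 0, 0], [40, 345, 0, 0], [44, 385, 0, 0], [47, 415, 0, 0], [48, 422, 0, 0]]}

```text
time: 2.1
position: [467.7, 172.7, 244.9]
tool_rot: [-0.183, -3.136, 0.0]
contact_force: [-0.2, -0.1, -1.2]
grip_width: 1.001
finger_force: 0.0
```

Call:
inch_along:
  moves: {"motion": [[0, 0, 0, 0], [0, 0, 0, 0]]}

```text
time: 2.3
position: [467.6, 169.2, 245.0]
tool_rot: [-0.187, -3.135, 0.001]
contact_force: [-0.6, -0.1, 0.1]
grip_width: 1.0
finger_force: 0.0
```

Add to h.py:
```python
def wcast(uv,z,o):
    p=ctrl.camera_params("wrist"); f=210/np.tan(np.radians(p["fov_y"])/2)
    T=np.eye(4);T[:3,:3]=R.from_rotvec(o["tool_rot"]).as_matrix();T[:3,3]=o["position"]
    C=T@p["T_tool_cam"]; uv=np.atleast_2d(uv).astype(float)
    a=uv[:,0]-p["cx"];b=uv[:,1]-p["cy"];r=np.hypot(a,b)+1e-9;t=r/f
    ray=np.c_[np.sin(t)*a/r,-np.sin(t)*b/r,-np.cos(t)]@C[:3,:3].T
    return C[:3,3]+ray*((z-C[2,3])/ray[:,2])[:,None] if z is not None else (C[:3,3],ray)
```

Run:
```python
from h import *
o=ctrl.observe();im,d=ctrl.snapshot("wrist");cv2.imwrite("pics/w1.png",im);np.save("w1.npy",d)
print(o["time"],o["position"],o["tool_rot"])
```

```text
2.3 [467.59264132 169.21345513 245.03727597] [-1.87136238e-01 -3.13537488e+00  8.22696416e-04]
```

View pics/w1.png

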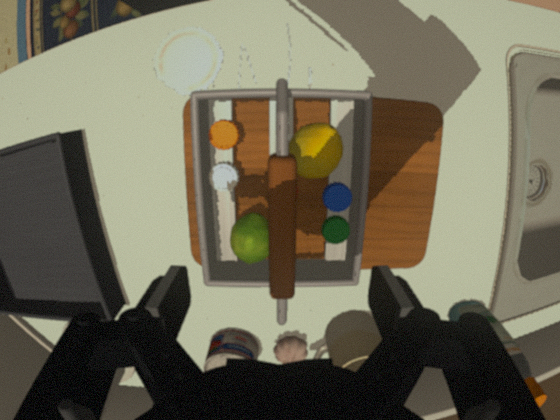

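The wrist view shows the handle bar at cols 268–297 and rows 155–297. Orange (224,135) and white (223,177) lie on one outer strip, and blue (337,197) and green (336,230) on the other, with the lemon at (315,150) and the lime at (252,238). Red is hidden under the bar on the centre strip.

Run:
```python
from h import *
np.set_printoptions(precision=1,suppress=True)
im=cv2.imread("pics/w1.png");H,S,V=cv2.split(cv2.cvtColor(im,cv2.COLOR_BGR2HSV));d=np.load("w1.npy")
o=ctrl.observe();print(o["position"],o["time"])
print("depth bar/floor",d[225,282],d[225,350],d[150,235])
m=((d<np.median(d[215:235,280:285])+25)&(d>100)&(H<16)&(S>90)).astype(np.uint8);m[:140]=0;m[305:]=0;m[:,:255]=0;m[:,310:]=0
c=max(cv2.findContours(m,0,2)[0],key=cv2.contourArea);r=cv2.minAreaRect(c);print(r)
C,ray=wcast(r[0],None,o)
im=cv2.imread("pics/scene0.png");D=np.load("scene0.npy");P=cloud("scene",D);H,S,V=cv2.split(cv2.cvtColor(im,cv2.COLOR_BGR2HSV))
m=np.zeros((420,560),np.uint8);m[245:300,215:262]=((P[...,2]>176)&(P[...,2]<195)&(H<16)&(S>80))[245:300,215:262]
v,u=np.nonzero(m);s=(u.mean(),v.mean());p=ctrl.camera_params("scene")["origin"];e=cast("scene",s,0)[0]-p
A=np.c_[ray[0],-e];k=np.linalg.lstsq(A,p-C,rcond=None)[0];a,b=C+k[0]*ray[0],p+k[1]*e
print("tri",a,b);print(wcast(cv2.boxPoints(r),184,o),wcast(r[0],184,o))
T=R.from_rotvec(o["tool_rot"]).as_matrix()
print("bar centre in tool",(T.T@(wcast(r[0],184,o)[0]-o["position"])))
```

```text
[467.7 168.9 245.1] 2.35
depth bar/floor 202.7715 340.80542 351.5084
((281.5, 226.5), (143.0, 29.0), 90.0)
tri [464.5 170.7 178.1] [467.  173.1 179. ]
[[416.9 167.8 184. ]
 [418.9 184.7 184. ]
 [516.3 174.6 184. ]
 [513.9 154.8 184. ]] [[462.2 170.9 184. ]]
bar centre in tool [ 5.6  1.4 61.1]
```

Call:
inch_along:
  moves: {"motion": [[0, 2, 10, 0], [0, 2, 25, 0], [0, 2, 40, 0], [0, 2, 55, 0], [0, 2, 68, 0], [0, 2, 76, 0], [0, 2, 79, 0], [0, 2, 79, 0], [0, 2, 79, 0]]}
  jaw: 1.0

```text
time: 3.25
position: [468.5, 171.9, 166.8]
tool_rot: [0.187, 3.135, 0.001]
contact_force: [0.1, -0.1, 0.1]
grip_width: 0.998
finger_force: 0.0
```

Call:
inch_along:
  moves: {"motion": [[0, 0, 0, 0], [0, 0, 0, 0], [0, 0, 0, 0], [0, 0, 0, 0], [0, 0, 0, 0], [0, 0, 0, 0], [0, 0, 0, 0], [0, 0, 0, 0], [0, 0, 0, 0], [0, 0, 0, 0]]}
  jaw: 0.0
  clamp_n: 90

```text
time: 4.25
position: [468.1, 171.5, 166.5]
tool_rot: [-0.187, -3.136, 0.001]
contact_force: [-0.3, -4.2, 5.1]
grip_width: 0.194
finger_force: 88.6
```

Call:
inch_along:
  moves: {"motion": [[0, 0, -2, 0], [0, 0, -6, 0], [0, 0, -12, 0], [0, 0, -20, 0], [0, 0, -29, 0], [0, 0, -38, 0], [0, 0, -47, 0], [0, 0, -54, 0], [0, 0, -58, 0], [0, 0, -60, 0]]}

```text
time: 5.25
position: [468.2, 172.0, 226.8]
tool_rot: [0.187, 3.136, 0.001]
contact_force: [-0.0, -0.2, -5.5]
grip_width: 0.198
finger_force: 87.9
```

Run:
```python
from h import *
im,d=ctrl.snapshot("scene");cv2.imwrite("pics/s2.png",im[150:370,150:450])
o=ctrl.observe();T=R.from_rotvec(o["tool_rot"]).as_matrix();print(o["position"],T.T@(np.array([497,-205,o["position"][2]])-o["position"]))
```

```text
[468.20252294 171.92425472 226.78598291] [-7.34316938e+01 -3.70822005e+02 -1.24406612e-01]
```

View pics/s2.png

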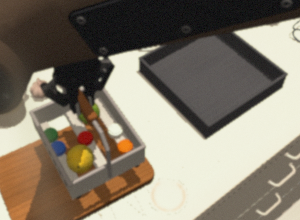

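The basket hangs level in the gripper with all five caps still on their strips: green (50,133), blue (60,147), red (85,138), white (115,130) and orange (124,146) in the crop.

Call:
inch_along:
  moves: {"motion": [[-1, -4, 0, 0], [-2, -12, 0, 0], [-5, -24, 0, 0], [-8, -40, 0, 0], [-12, -60, 0, 0], [-16, -80, 0, 0], [-20, -100, 0, 0], [-24, -120, 0, 0], [-28, -140, 0, 0], [-32, -160, 0, 0]]}

```text
time: 6.3
position: [480.5, 7.1, 226.3]
tool_rot: [-0.188, -3.136, 0.0]
contact_force: [-0.7, -0.1, -7.1]
grip_width: 0.197
finger_force: 88.0
```

Call:
inch_along:
  moves: {"motion": [[-4, -20, 0, 0], [-8, -40, 0, 0], [-12, -60, 0, 0], [-16, -80, 0, 0], [-20, -100, 0, 0], [-24, -120, 0, 0], [-28, -140, 0, 0], [-32, -160, 0, 0], [-35, -176, 0, 0], [-37, -188, 0, 0]]}

```text
time: 7.3
position: [494.5, -183.9, 226.1]
tool_rot: [-0.189, -3.135, 0.0]
contact_force: [0.2, 0.2, -5.1]
grip_width: 0.194
finger_force: 88.1
```

Call:
inch_along:
  moves: {"motion": [[-2, -9, 0, 0], [-3, -16, 1, 0], [-4, -20, 3, 0], [-4, -22, 6, 0], [-4, -23, 9, 0], [-4, -23, 10, 0], [-4, -23, 10, 0], [-4, -23, 10, 0]]}

```text
time: 8.1
position: [496.6, -204.9, 216.4]
tool_rot: [0.186, 3.136, -0.0]
contact_force: [0.2, -0.7, -5.8]
grip_width: 0.194
finger_force: 88.1
```

Run:
```python
from h import *
im,d=ctrl.snapshot("scene");cv2.imwrite("pics/s3.png",cv2.resize(im[100:320,250:470],None,fx=2,fy=2))
im,d=ctrl.snapshot("side");cv2.imwrite("pics/d3.png",im)
```

```text
(no output)
```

View pics/s3.png

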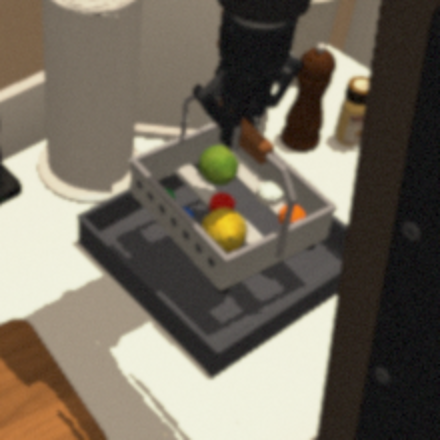

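The basket hangs level and clear above the tin, with all the caps still in it: red (222,203), orange (291,214), white (270,188), blue (190,212) and green (172,192) in the enlarged crop. Next I shake it.

Call:
inch_along:
  moves: {"motion": [[0, 12, 0, 0], [0, -12, 0, 0], [0, 12, 0, 0], [0, -12, 0, 0], [0, 12, 0, 0], [0, -12, 0, 0], [0, 12, 0, 0], [0, -12, 0, 0], [0, 0, 0, 0], [0, 0, 0, 0]]}

```text
time: 9.2
position: [496.7, -204.2, 216.4]
tool_rot: [0.187, 3.136, 0.001]
contact_force: [-0.5, -0.1, -5.2]
grip_width: 0.192
finger_force: 91.7
```

Add to h.py:
```python
def look(tag):
    ctrl_im=[ctrl.snapshot(n)[0] for n in("scene","wrist")]
    s=cv2.resize(ctrl_im[0][130:290,270:450],None,fx=2.2,fy=2.2);w=ctrl_im[1][60:320,150:420]
    h=max(s.shape[0],w.shape[0]);c=np.zeros((h,s.shape[1]+w.shape[1],3),np.uint8);c[:s.shape[0],:s.shape[1]]=s;c[:w.shape[0],s.shape[1]:]=w
    cv2.imwrite(f"pics/{tag}.png",c)
```

```bash
python3 -c "
from h import *
look('k1')"
```

```text
(no output)
```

View pics/k1.png

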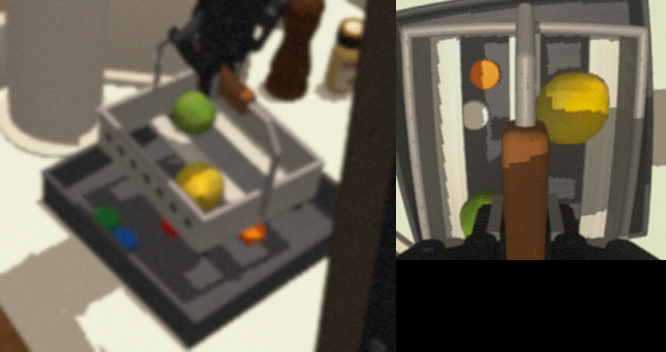

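All five caps have left the basket. In the left half, green (107,218), blue (125,239), red (170,227) and orange (252,232) lie in the tin. White shows through the slot on the tin floor at (474,115) in the right half. Both fruit are still in the basket, so I carry it back.

Call:
inch_along:
  moves: {"motion": [[0, 0, -2, 0], [0, 0, -6, 0], [0, 4, -10, 0], [2, 12, -10, 0], [5, 24, -10, 0], [8, 40, -10, 0], [12, 60, -10, 0], [16, 80, -10, 0], [20, 100, -10, 0], [24, 120, -10, 0]]}

```text
time: 10.3
position: [486.4, -81.6, 226.3]
tool_rot: [-0.187, -3.136, -0.0]
contact_force: [0.7, 0.1, -5.2]
grip_width: 0.196
finger_force: 91.7
```

Call:
inch_along:
  moves: {"motion": [[4, 20, 0, 0], [8, 40, 0, 0], [12, 60, 0, 0], [16, 80, 0, 0], [20, 100, 0, 0], [24, 120, 0, 0], [28, 140, 0, 0], [32, 160, 0, 0], [36, 180, 0, 0], [40, 200, 0, 0]]}

```text
time: 11.3
position: [470.1, 121.6, 226.3]
tool_rot: [-0.186, -3.136, -0.0]
contact_force: [1.2, 0.4, -5.5]
grip_width: 0.195
finger_force: 91.7
```

Call:
inch_along:
  moves: {"motion": [[4, 18, 0, 0], [7, 34, 0, 0], [9, 46, 0, 0], [10, 54, 0, 0], [10, 60, 0, 0], [10, 62, 0, 0], [10, 62, 0, 0], [10, 62, 0, 0]]}

```text
time: 12.1
position: [468.4, 182.4, 226.2]
tool_rot: [-0.188, -3.136, 0.0]
contact_force: [-1.0, 0.4, -6.1]
grip_width: 0.197
finger_force: 91.7
```

Call:
inch_along:
  moves: {"motion": [[0, 0, 3, 0], [0, 0, 9, 0], [0, 0, 17, 0], [0, 0, 26, 0], [0, 0, 35, 0], [0, 0, 43, 0], [0, 0, 49, 0], [0, 0, 53, 0], [0, 0, 56, 0], [0, 0, 57, 0]]}

```text
time: 13.1
position: [468.4, 182.9, 169.1]
tool_rot: [-0.187, -3.136, 0.0]
contact_force: [0.5, 0.5, -5.0]
grip_width: 0.195
finger_force: 91.7
```

```bash
python3 -c "
from h import *
im,d=ctrl.snapshot('scene');cv2.imwrite('pics/s5.png',im[130:370,130:450])"
```

```text
(no output)
```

View pics/s5.png

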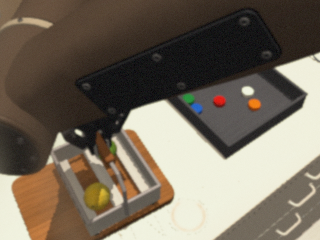

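All five caps lie in the tin: green (188,98), blue (197,108), red (219,101), white (247,91) and orange (254,104). The basket hangs just above the board with the fruit in it. I lower the last few millimetres.

Call:
inch_along:
  moves: {"motion": [[0, 0, 1, 0], [0, 0, 2, 0], [0, 0, 2.5, 0], [0, 0, 3, 0], [0, 0, 3, 0], [0, 0, 3, 0]]}

```text
time: 13.75
position: [468.5, 182.9, 166.5]
tool_rot: [0.187, 3.136, 0.0]
contact_force: [-1.5, -1.3, -2.1]
grip_width: 0.197
finger_force: 92.0
```

Partly unloaded now, so I go a touch lower and then release.

Call:
inch_along:
  moves: {"motion": [[0, 0, 0.5, 0], [0, 0, 0.7, 0], [0, 0, 0.7, 0], [0, 0, 0.7, 0]]}

```text
time: 14.15
position: [468.5, 182.7, 166.4]
tool_rot: [0.187, 3.136, -0.0]
contact_force: [-4.5, -1.6, 4.7]
grip_width: 0.193
finger_force: 93.4
```

Call:
inch_along:
  moves: {"motion": [[0, 0, 0, 0], [0, 0, 0, 0], [0, 0, 0, 0], [0, 0, 0, 0], [0, 0, 0, 0], [0, 0, 0, 0], [0, 0, 0, 0], [0, 0, 0, 0]]}
  jaw: 1.0

```text
time: 14.95
position: [468.5, 182.9, 165.6]
tool_rot: [-0.187, -3.136, 0.0]
contact_force: [0.7, 0.0, 0.0]
grip_width: 0.998
finger_force: 0.0
```

Call:
inch_along:
  moves: {"motion": [[0, 0, -5, 0], [0, 0, -15, 0], [0, 0, -30, 0], [0, 0, -50, 0], [0, 0, -70, 0], [0, 0, -85, 0], [0, 0, -95, 0], [0, 0, -100, 0], [0, 0, -100, 0], [0, 0, -100, 0]]}

```text
time: 15.95
position: [468.1, 182.8, 265.0]
tool_rot: [-0.187, -3.135, 0.001]
contact_force: [-0.2, -0.5, 0.1]
grip_width: 1.002
finger_force: 0.0
```

Run:
```python
from h import *
a=ctrl.snapshot("scene")[0];b=ctrl.snapshot("wrist")[0]
cv2.imwrite("pics/end.png",np.hstack([a[130:420,130:450],b[60:350,100:460]]))
```

```text
(no output)
```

View pics/end.png

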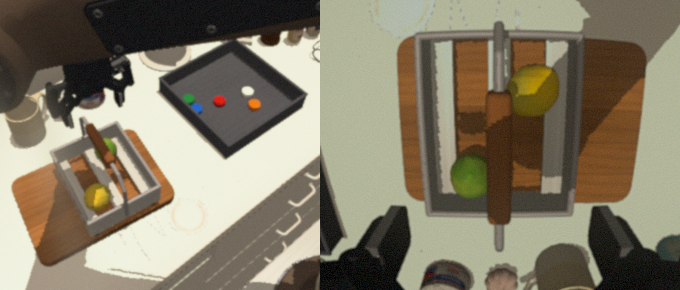

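The basket stands on the board around (105,175) with the lemon and lime in it, and all five caps are in the tin around (220,100). The mug and food tin are where they were and the gripper is clear.

```bash
python3 -c "
from plant import ctrl
print(ctrl.sign_off())"
```

```text
the job is handed in; nothing more can be done
None
```

I handed the job in at about 16 s on the robot's clock: all five caps are in the baking tin, the basket is back on the board with the lemon and lime in it, and the mug and food tin were not moved; sign-off gave no verdict.

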